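# Gauge the depth of a blind bore and set the pointer to it

## Task

Check how deep the blind bore in the green die holder is: take the gauge rod from its wooden stand and push it past the seal until it is fully home on the bottom of the bore, without pressing hard on the bottom. Leave it standing there and raise the pointer beside it until the tip of its yellow blade is level with the red ring on the rod, then let go. Leave the other things on the bench where they are.

Things in the scene. Friction and masses are not known exactly. Their poses are not given: they have to be found in the camera images.
- holder: The die holder, fixed to the bench: a green block 56 x 140 mm on a steel foot 86 x 180 x 8 mm. Top face is 70 mm above the bench. Origin: centre of its underside; z up; long side along y. The bore is at y = -40 mm, the pointer's stem at y = +40 mm, both at x = 0. (bore_floor_c0 is the bore's steel bottom plate; its centre is 3 mm under the bottom.)
- bore_mouth (a point): Centre of the mouth of the vertical blind bore, in the top face, ringed by bright steel. Bore 15.5 mm in diameter, 3 mm chamfer. Its depth differs every time, 24 to 46 mm. A sprung seal about 16 to 20 mm down takes a push of some 5 to 12 N to pass, then drags on the rod with 4 to 10 N, so its weight alone does not sink it; the bottom is a hard steel stop. Over 45 N on the bottom is too hard.
- rod: The gauge rod, loose, steel, about 0.1 kg, 110 mm long, standing upright at the start in its wooden stand. Origin: centre of its lower end; z along the rod toward the head. Stem 14 mm in diameter with a 2.5 mm chamfer at the lower end; knurled round aluminium head 22 mm in diameter from 84 to 110 mm.
- rod_tip (a point): Centre of the rod's lower end.
- rod_ring (a point): Centre of the red ring painted round the rod, 3 mm high, 68 mm above its lower end; z along the rod.
- rod_head (a point): Middle of the rod's knurled head, 97 mm above the lower end: where to grip it.
- stand: Fixed wooden stand of the rod, 52 x 52 x 38 mm on a 70 x 70 mm foot; origin: centre of its underside. The rod stands 28 mm deep in its 16 mm hole, its lower end 10 mm above the bench.
- pointer (a joint): Height of the pointer on its stem: 0 to 0.045 m, growing upward. It moves straight up and down in the die holder, with about 5 N of friction, and stays where it is left. At value q the blade's tip is 10 mm + q above the holder's top face. It starts at most 4 mm up.
- pointer_tip (a point): Tip of the pointer's yellow blade, at half its thickness; 21 mm beside the bore's axis. The blade is 5 mm thick and 10 mm wide.
- pointer_knob (a point): Middle of the pointer's round black knob, 22 mm in diameter and 22 mm high, on top of its stem, 31 mm above the blade's level and 80 mm from the bore's axis: where to grip it.
- die_plug: Bystander: steel stepped plug, 55 mm in diameter, 48 mm high; origin under its centre. The wide shade of the work lamp hangs over the bench near it: keep the arm clear of that.
- flux_tin: Bystander: round blue tin, 71 mm in diameter, 34 mm high; origin under its centre.
- caliper: Bystander: steel caliper lying flat, 70 x 232 x 10 mm; origin under its centre.
- spanner_a: Bystander: open-ended spanner lying flat, 37 x 179 x 7 mm; origin under its centre.
- screwdriver_b: Bystander: yellow-handled screwdriver lying flat, 22 x 176 x 22 mm; origin under its centre.
Not all that is in view belongs to the job. What is shaped like the rod but blue or orange is not meant.

How it is judged (in metres and radians):
On the way, in this order (a step that is already met when the one before it is completed fails the run):
1. the gauge rod is fully home on the bottom of the bore (distance between rod_tip and bore_floor_c0 below 0.005 m and horizontal distance between rod_tip and bore_mouth below 0.004 m and angle between rod's own z axis and vertical below 0.1 rad), for 0.2 s.
2. the tip of the pointer's blade is level with the red ring (all of step 1 and z of pointer_tip in the frame of rod_ring between -0.003 and 0.003 m), for 0.2 s.
At the end, for the whole second after the job is handed in: The rod stands at rest in the bore with its lower end within 2 mm of the bottom, within 4 mm of the bore's axis and less than 0.1 rad off upright, and the pointer blade's tip is within 3 mm in height of the middle of the red ring (all of step 2 and linear speed of rod below 0.02 m/s); the robot touches nothing.
It fails at once if the rod is pressed on the bottom of the bore with more than 45 N (contact force between rod and bore_floor_c0 above 45 N).
It fails at once if a bystander (plug, tin, caliper, spanner, screwdriver) is moved more than 30 mm (distance of any of die_plug, flux_tin, caliper, spanner_a, screwdriver_b from where it was at the start of the episode above 0.03 m).
It also fails if it takes over 58 s, if anything falls off the work surface, if the arm or the gripper's body presses on something with over 40 N, if the wrist force passes 120 N, or if a joint passes its speed limit or range.

## Robot

A 6-joint arm with a two-finger parallel gripper is mounted at the origin on a cart in front of the work surface, level with it; the furniture and walls round the work are solid. World frame = base frame: x ahead of the robot, y to its left, z up, the work surface at z = 0. Lengths are in mm, angles in degrees, forces in N, time in s.
With the tool pointing down it reaches from about 350 to 850 mm from the base axis. Payload 8.1 kg.
Tool frame: the origin (TCP) lies on the centre line of the jaws, within the pads' length; the fingertips stand 19 mm ahead of it and the grasp point (between the pads) is the TCP; z points along the fingers, y is the line along which they close (so a half turn about z gives the same grasp; the last joint's range is limited). The gripper opens to 85 mm and grips with 20 to 120 N. Pads are 22 mm wide; open, the fingers measure 114 mm over their backs; the gripper's body (76 mm by 85 mm) begins 54 mm behind the grasp point. The pads swing forward as they close: fully open they stand 13 mm farther back than shut.
Start: joints at [70.68, 7.471, 85.268, -0, 87.261, -4.893], TCP at [149.466, 581.09, 250.292] pointing down, gripper open.
Joint ranges: [-169.43, 169.43], [-51.17, 129.36], [1.28, 143.12], [-76.62, 256.62], [0, 156.53], [-152.29, 152.29]. Speed limits (degrees/s): [136.94, 136.94, 159.86, 180, 180, 180].

## Interface

Orientations are given as [roll, pitch, yaw] about the fixed x, y, z axes, in that order (R = Rz(yaw) Ry(pitch) Rx(roll)).
In Python, from bench import r gives the robot as it stands. The module is installed in compiled form; this text tells all that it offers.
- The arm moves only by the tool servo_tool, never from a script. Its arguments are lists of equal length, an entry for each row: "fingers": the finger opening in m, from 0 to 0.0854; "linear": the shift along the tool's x, y, z in m, a list of three; "rotation": the turn, a rotation vector about the tool's x, y, z in degrees, a list of three. A call has 1 to 10 rows; each row is the pose to reach, as a shift and turn from the pose commanded when the call began, along the tool's axes at that moment; what a row does not reach only later rows make up. A row lasts 1/10 s, in which the tool goes at most 50 mm and 8.59 degrees, less where a joint would pass 70% of its speed; a pose out of reach is approached as far as the arm can. A call with a gripper value outside its range is refused whole. The fingers move at their own pace and stop on an object; "force" is the grip in N (left out, the last holds). Time passes only in rows, so rows that repeat a pose let the fingers close. It gives the time, the measured TCP pose, the force, the opening and the grip force at its end, in the units of the state.
- r.sense(): the state, without advancing time (a new reading comes with each control period).
- r.snapshot(name): name is "side" or "top"; returns a dict with "frame" (480x640x3 uint8, red, green, blue), "fx", "fy", "cx", "cy" (pixels), "k1" (the pictures are not rectified: a ray, as slopes to the right and down, at radius r is drawn at 1 + k1 r^2 times it, then the intrinsics apply), "camera_from_world" (4x4, takes a point from world to camera coordinates). Camera axes: x right, y up, looking along -z (the intrinsics and any distortion apply to the point x, -y, -z); pixel columns grow to the right and rows downward; lengths in mm; the calibration is good to about 2 mm. A picture is of the moment at which its call begins. There is no depth.
- r.hand_in(): hands the job in; it is judged then, once.
The state is a dict: "time": time; "joint_pos": joint angles; "qd": joint speeds; "joint_efforts": joint torques, N m; "tool_pos": TCP position; "tcp_rot": TCP orientation; "ft_force": force on the tool from outside, world axes, zero at the start; "wrist_torque": the same for the moment, N m; "finger_gap": finger opening in mm; "grip_force": force on a finger pad.
Only numpy, scipy, OpenCV 4.12 (cv2) and the standard library are available. Lean on these libraries where they do the work, as an engineer would, in place of code of your own. Each camera call takes 0.05 s, during which the arm holds its last target. There are 200 camera calls.

## Working session

There is one attempt and no reset: what is moved stays moved. The work goes in short steps, Python scripts to look and compute and a tool call to move; the robot and the scene stay as the last step left them, time stands still between calls to the robot, and variables do not carry over. Pictures are saved under pics/ and viewed, at most 10 in all, crops included, and the job is handed in when it is done.

Besides the shell and the picture viewer there is one more tool, called after "Emit:" by a JSON object that holds its "op" and its "data", one argument or row to a line. servo_tool: Moves the arm, as the interface text tells. Its arguments: {"type":"object","properties":{"fingers":{"type":"array","items":{"type":"number"}},"linear":{"type":"array","items":{"type":"array","items":{"type":"number"}}},"rotation":{"type":"array","items":{"type":"array","items":{"type":"number"}}},"force":{"type":"number"}},"required":["fingers","linear","rotation"]}

```bash
mkdir -p pics
cat > h.py <<'E'
import numpy as np, cv2
from bench import r
def snap(n,f=None):
    s=r.snapshot(n)
    if f: cv2.imwrite('pics/'+f,cv2.cvtColor(s['frame'],cv2.COLOR_RGB2BGR))
    return s
def ray(s,u,v):
    K=np.array([[s['fx'],0,s['cx']],[0,s['fy'],s['cy']],[0,0,1]])
    a=cv2.undistortPoints(np.array([[[u,v]]],float),K,np.array([s['k1'],0,0,0.]))[0,0]
    T=np.array(s['camera_from_world']);R=T[:3,:3]
    return -R.T@T[:3,3], R.T@np.array([a[0],-a[1],-1])
def onz(s,u,v,z):
    o,d=ray(s,u,v); return o+d*(z-o[2])/d[2]
def cross(s1,p1,s2,p2):
    o,d=ray(s1,*p1);q,e=ray(s2,*p2)
    t=np.linalg.lstsq(np.c_[d,-e],q-o,rcond=None)[0]
    a,b=o+d*t[0],q+e*t[1]; return (a+b)/2,np.linalg.norm(a-b)
def proj(s,P):
    T=np.array(s['camera_from_world']);c=T[:3,:3]@np.array(P,float)+T[:3,3]
    x,y=c[0]/-c[2],-c[1]/-c[2];k=1+s['k1']*(x*x+y*y)
    return s['fx']*x*k+s['cx'],s['fy']*y*k+s['cy']
E
python3 - <<'E'
from h import *
for n in('side','top'):
    s=snap(n,n+'0.png'); print(n,s['fx'],s['k1'],ray(s,320,240))
print(r.sense())
E
```

```text
side 439.5711752283889 0.026842291720099786 (array([ 600.84944333, -745.66998446,  408.65760136]), array([-0.05743237,  0.92891396, -0.36588065]))
top 514.4723225837301 -0.14733499843235423 (array([ 485.46407898,   69.41198428, 1125.97834281]), array([ 0.05794273, -0.03798806, -0.99763238]))
{'time': 0.1, 'joint_pos': array([ 7.06804540e+01,  7.51153866e+00,  8.53229525e+01, -1.14327413e-03,
        8.72630374e+01, -4.88981365e+00]), 'qd': array([-0.0380116 , -0.11627432, -0.21046717, -0.06848246,  0.05978393,
       -0.01304165]), 'joint_efforts': array([ 2.78691732e-04, -5.70949030e+01, -5.01942623e+01, -2.27112687e-04,
        8.15882406e-03, -1.25097245e-05]), 'tool_pos': array([149.31113987, 580.63832408, 249.34225652]), 'tcp_rot': array([-1.79902729e+02, -7.17558309e-03,  1.65570317e+02]), 'ft_force': array([-0.07494228, -0.37424713,  0.47161647]), 'wrist_torque': array([-0.01079037, -0.00686023, -0.03077082]), 'grip_force': 0.0, 'finger_gap': 85.62015630462976}
```

View pics/side0.png

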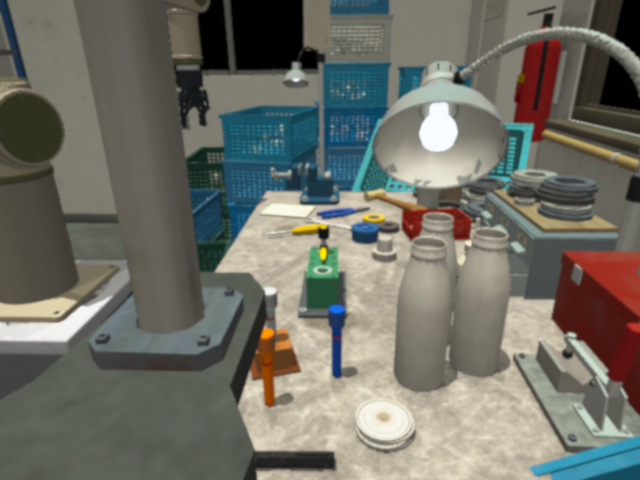

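View pics/top0.png

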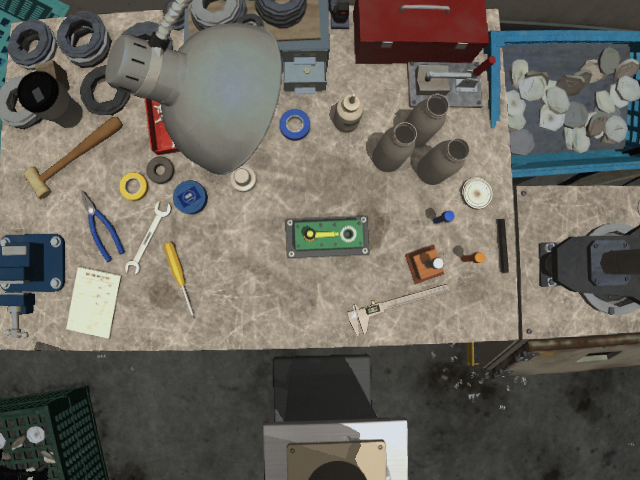

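Candidates shaped like the rod, side / top pixels:
- Grey-headed one in the wooden stand: (270,297) / (437,263).
- Blue: (337,340) / (443,217).
- Orange: (267,367) / (475,257).

The grey-headed one fits, because it is steel with an aluminium head and stands in the wooden stand. I'll confirm it in an enlarged crop.

Run:
```python
from h import *
a=cv2.imread('pics/side0.png')[220:420,230:380];b=cv2.imread('pics/top0.png')[190:310,270:510]
a=cv2.resize(a,(420,560),interpolation=cv2.INTER_CUBIC)[:, :300]
b=cv2.resize(b,(480,240),interpolation=cv2.INTER_CUBIC)
o=np.zeros((560,790,3),np.uint8);o[:,:300]=a;o[:240,305:785]=b
c=cv2.imread('pics/top0.png')[240:290,395:455];o[250:550,305:665]=cv2.resize(c,(360,300),interpolation=cv2.INTER_CUBIC)
cv2.imwrite('pics/crop1.png',o)
s=snap('top')
for n,u,v,z in [('head',437,263,120),('bore',348,234,70),('knobtop',310,233,120),('foot1',286,258,8),('foot2',368,254,8),('foot3',366,216,8),('foot4',287,219,8),('stand',428,264,38),('caliper',395,305,5),('orange',475,257,100)]:
    print(n,onz(s,u,v,z).round(1))
```

```text
head [ 493.2 -200.2  120. ]
bore [558.  -28.9  70. ]
knobtop [558.1  50.4 120. ]
foot1 [512.8 101.6   8. ]
foot2 [517.5 -77.3   8. ]
foot3 [601.  -75.4   8. ]
foot4 [597.8  97.8   8. ]
stand [ 492.2 -202.4   38. ]
caliper [ 404.5 -134.3    5. ]
orange [ 503.5 -285.7  100. ]
```

View pics/crop1.png

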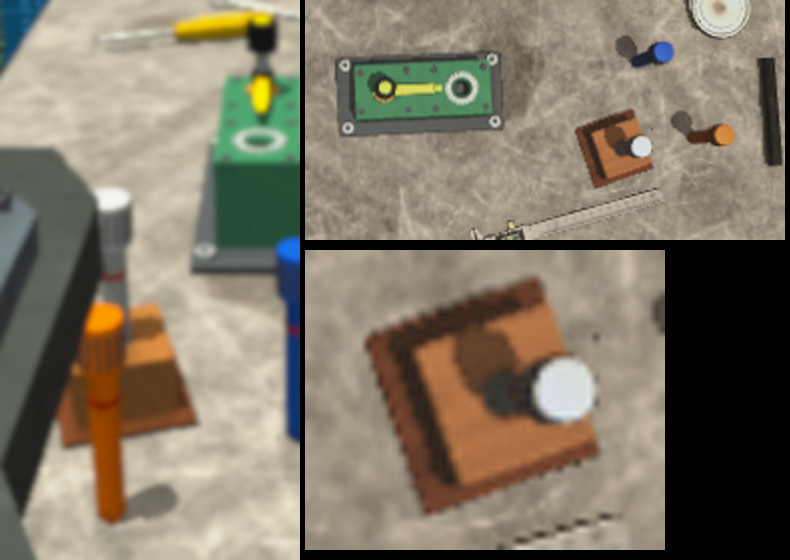

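The crop confirms it: the grey rod with the red ring stands in the wooden stand. Next I'll refine the rod head and bore positions.

```bash
cat >> h.py <<'E'
from scipy.spatial.transform import Rotation as Ro
def delta(P,yaw=90,st=None):
    st=st or r.sense()
    R=Ro.from_euler('xyz',st['tcp_rot'],degrees=True); T=Ro.from_euler('xyz',[180,0,yaw],degrees=True)
    print('tool lin mm',R.inv().apply(np.array(P)-st['tool_pos']).round(2),'rot',(R.inv()*T).as_rotvec(degrees=True).round(2))
def blob(m,box):
    x0,y0,x1,y1=box;ys,xs=np.nonzero(m[y0:y1,x0:x1]);return xs.mean()+x0,ys.mean()+y0,len(xs)
E
python3 - <<'E'
from h import *
s=snap('top');q=snap('side')
f=s['frame'].astype(int);g=q['frame'].astype(int)
m=(f.min(2)>140)&(f.max(2)-f.min(2)<40)
h=blob(m,(430,256,445,271));print('head',h,onz(s,h[0],h[1],120))
k=f.max(2)<75
b=blob(k,(341,227,356,242));print('bore dark',b)
w=(f.min(2)>120);b=blob(w,(338,224,358,245));print('ring',b,onz(s,b[0],b[1],70))
b=blob(w,(338,224,358,245))
G=(f[...,1]>f[...,0]+25)&(f[...,1]>f[...,2]+15)
c=cv2.findContours(G[200:270,280:375].astype(np.uint8),cv2.RETR_EXTERNAL,2)[0];c=max(c,key=cv2.contourArea)
bx=cv2.boxPoints(cv2.minAreaRect(c))+[280,200]
P=[onz(s,*p,70) for p in bx];print('corners',np.round(P,1),np.mean(P,0))
k2=blob(g.max(2)<60,(315,224,331,242));print('knob side',k2)
k3=blob(k,(298,222,322,245));print('knob top',k3, cross(s,k3[:2],q,k2[:2]))
m2=(g.min(2)>120)&(g.max(2)-g.min(2)<40);h2=blob(m2,(264,287,278,310));print(h2,cross(s,h[:2],q,h2[:2]))
delta([420,100,250]);delta([493,-200,250])
E
```

```text
head (np.float64(437.97727272727275), np.float64(262.77272727272725), 88) [ 493.58508846 -202.19521071  120.        ]
bore dark (np.float64(348.85185185185185), np.float64(233.62962962962962), 27)
ring (np.float64(348.0), np.float64(233.4), 145) [559.19248949 -28.92472836  70.        ]
corners [[585.   81.9  70. ]
 [588.3 -58.6  70. ]
 [530.8 -59.5  70. ]
 [527.8  80.6  70. ]] [557.96192869  11.08717471  70.        ]
knob side (np.float64(322.9102564102564), np.float64(233.3846153846154), 78)
knob top (np.float64(308.1578947368421), np.float64(232.859649122807), 57) (array([558.28230936,  53.73148332, 107.77751308]), np.float64(2.0270974724791655))
(np.float64(271.3235294117647), np.float64(292.59558823529414), 136) (array([ 495.70525634, -203.21132097,  114.85306536]), np.float64(4.220704998229698))
tool lin mm [-3.8190e+02 -3.9828e+02  1.0000e-01] rot [-5.000e-02  3.000e-02  7.557e+01]
tool lin mm [-5.2735e+02 -6.7063e+02  3.3000e-01] rot [-5.000e-02  3.000e-02  7.557e+01]
```

Emit:
{"op": "servo_tool", "data": {
  "fingers": [0.0854, 0.0854, 0.0854, 0.0854, 0.0854, 0.0854, 0.0854, 0.0854, 0.0854, 0.0854],
  "linear": [
    [-0.382, -0.398, 0],
    [-0.382, -0.398, 0],
    [-0.382, -0.398, 0],
    [-0.382, -0.398, 0],
    [-0.382, -0.398, 0],
    [-0.382, -0.398, 0],
    [-0.382, -0.398, 0],
    [-0.382, -0.398, 0],
    [-0.382, -0.398, 0],
    [-0.382, -0.398, 0]
  ],
  "rotation": [
    [0, 0, 75.57],
    [0, 0, 75.57],
    [0, 0, 75.57],
    [0, 0, 75.57],
    [0, 0, 75.57],
    [0, 0, 75.57],
    [0, 0, 75.57],
    [0, 0, 75.57],
    [0, 0, 75.57],
    [0, 0, 75.57]
  ],
  "force": 40
}}

```text
time: 1.25
tool_pos: [395.5, 143.6, 250.5]
tcp_rot: [179.9, -0.0, 89.8]
ft_force: [1.3, 0.7, 0.7]
finger_gap: 85.7
grip_force: 0.0
```

Emit:
{"op": "servo_tool", "data": {
  "fingers": [0.0854, 0.0854, 0.0854, 0.0854, 0.0854, 0.0854, 0.0854, 0.0854, 0.0854, 0.0854],
  "linear": [
    [-0.346, 0.0985, 0.07],
    [-0.346, 0.0985, 0.07],
    [-0.346, 0.0985, 0.07],
    [-0.346, 0.0985, 0.07],
    [-0.346, 0.0985, 0.07],
    [-0.346, 0.0985, 0.07],
    [-0.346, 0.0985, 0.07],
    [-0.346, 0.0985, 0.07],
    [-0.346, 0.0985, 0.07],
    [-0.346, 0.0985, 0.07]
  ],
  "rotation": [
    [0, 0, 0],
    [0, 0, 0],
    [0, 0, 0],
    [0, 0, 0],
    [0, 0, 0],
    [0, 0, 0],
    [0, 0, 0],
    [0, 0, 0],
    [0, 0, 0],
    [0, 0, 0]
  ]
}}

```text
time: 2.25
tool_pos: [493.2, -199.9, 180.1]
tcp_rot: [-180.0, -0.1, 90.0]
ft_force: [0.2, -0.8, -0.4]
finger_gap: 85.9
grip_force: 0.0
```

Run:
```python
from h import *
s=r.sense();print(s['tool_pos'],s['tcp_rot'],s['ft_force'])
q=snap('side','side1.png');im=cv2.imread('pics/side1.png')[200:400,200:400]
cv2.imwrite('pics/c2.png',cv2.resize(im,(600,600),interpolation=cv2.INTER_CUBIC))
delta([494.5,-202.5,107])
```

```text
[ 493.16063106 -199.90871116  180.11272805] [-1.79959924e+02 -5.38368466e-02  8.99730346e+01] [ 0.16414956 -0.84762577 -0.38671078]
tool lin mm [-3.14  1.18 73.43] rot [-0.01 -0.03  0.04]
```

View pics/c2.png

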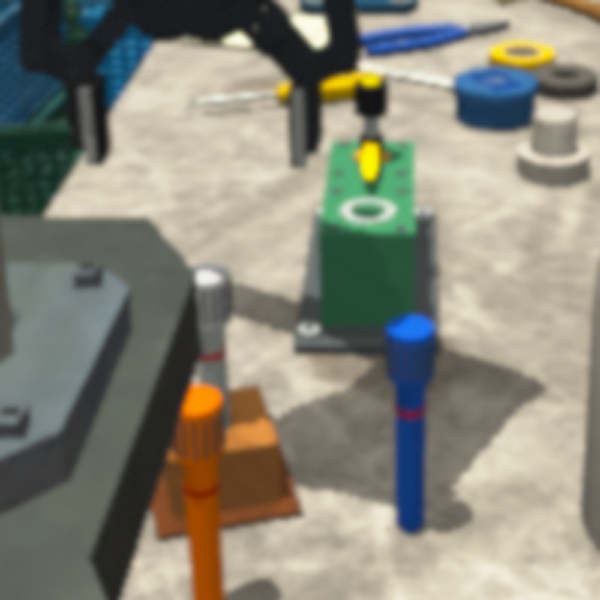

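The gripper is centred over the grey rod (head at about crop (209,285)), and the fingers clear its neighbours. Going down to grip.

Emit:
{"op": "servo_tool", "data": {
  "fingers": [0.0854, 0.0854, 0.0854, 0.05, 0.03, 0.015, 0.015, 0.015, 0.015, 0.015],
  "linear": [
    [-0.003, 0.0012, 0.03],
    [-0.003, 0.0012, 0.06],
    [-0.003, 0.0012, 0.073],
    [-0.003, 0.0012, 0.073],
    [-0.003, 0.0012, 0.073],
    [-0.003, 0.0012, 0.073],
    [-0.003, 0.0012, 0.073],
    [-0.003, 0.0012, 0.073],
    [-0.003, 0.0012, 0.073],
    [-0.003, 0.0012, 0.073]
  ],
  "rotation": [
    [0, 0, 0],
    [0, 0, 0],
    [0, 0, 0],
    [0, 0, 0],
    [0, 0, 0],
    [0, 0, 0],
    [0, 0, 0],
    [0, 0, 0],
    [0, 0, 0],
    [0, 0, 0]
  ],
  "force": 60
}}

```text
time: 3.3
tool_pos: [495.5, -204.1, 109.0]
tcp_rot: [179.9, 0.1, 90.0]
ft_force: [-1.4, 1.3, 5.3]
finger_gap: 20.7
grip_force: 58.4
```

Emit:
{"op": "servo_tool", "data": {
  "fingers": [0.015, 0.015, 0.015, 0.015, 0.015],
  "linear": [
    [0, 0, -0.02],
    [0, 0, -0.045],
    [0, 0, -0.08],
    [0, 0, -0.095],
    [0, 0, -0.095]
  ],
  "rotation": [
    [0, 0, 0],
    [0, 0, 0],
    [0, 0, 0],
    [0, 0, 0],
    [0, 0, 0]
  ]
}}

```text
time: 3.8
tool_pos: [496.3, -204.5, 205.5]
tcp_rot: [179.7, 0.2, 90.0]
ft_force: [-0.5, 0.6, -1.3]
finger_gap: 20.2
grip_force: 59.5
```

Run:
```python
from h import *
s=r.sense();print(s['tool_pos'],s['ft_force'],s['finger_gap'],s['grip_force'])
delta([559,-29,200])
```

```text
[ 496.29487252 -204.46762591  205.45588429] [-0.5475445   0.6342246  -1.33132397] 20.205564100845088 59.477060437202454
tool lin mm [175.49  62.66   5.3 ] rot [ 0.3   0.16 -0.01]
```

Emit:
{"op": "servo_tool", "data": {
  "fingers": [0.015, 0.015, 0.015, 0.015, 0.015, 0.015, 0.015, 0.015],
  "linear": [
    [0.035, 0.0127, 0],
    [0.08, 0.029, 0],
    [0.125, 0.045, 0],
    [0.16, 0.057, 0],
    [0.1755, 0.0627, 0],
    [0.1755, 0.0627, 0],
    [0.1755, 0.0627, 0],
    [0.1755, 0.0627, 0]
  ],
  "rotation": [
    [0, 0, 0],
    [0, 0, 0],
    [0, 0, 0],
    [0, 0, 0],
    [0, 0, 0],
    [0, 0, 0],
    [0, 0, 0],
    [0, 0, 0]
  ]
}}

```text
time: 4.6
tool_pos: [556.8, -29.2, 201.5]
tcp_rot: [-179.9, 0.0, 89.9]
ft_force: [-0.2, -0.9, -1.5]
finger_gap: 20.0
grip_force: 59.4
```

Run:
```python
from h import *
s=r.sense();print(s['tool_pos'],s['tcp_rot'],s['ft_force'],s['finger_gap'],s['grip_force'])
q=snap('side','side2.png');im=cv2.imread('pics/side2.png')[190:320,270:380]
cv2.imwrite('pics/c3.png',cv2.resize(im,(508,600),interpolation=cv2.INTER_CUBIC))
print(proj(q,[559,-29,70]))
```

```text
[556.76035956 -29.22301296 201.53423527] [-1.79933219e+02  2.04263992e-02  8.99380541e+01] [-0.21502925 -0.94498867 -1.46715023] 20.04409587642678 59.437562227249146
(np.float64(321.75591753166617), np.float64(269.1200690127341))
```

View pics/c3.png

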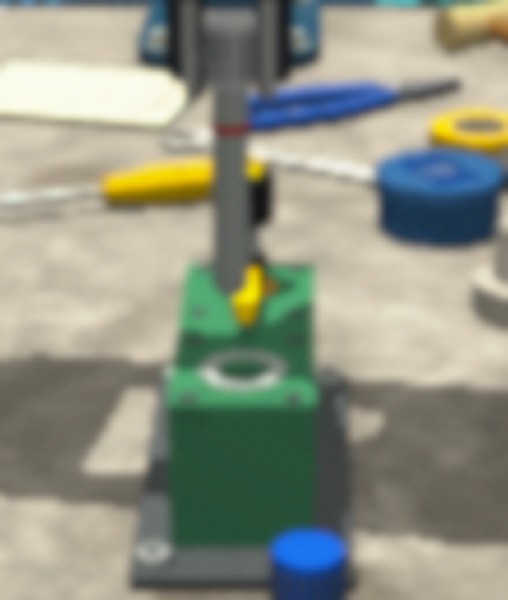

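Run:
```python
from h import *
q=snap('side')
for z in(104.5,172.5): print(z,proj(q,[556.8,-29.2,z]),proj(q,[556.8,-20,z]),proj(q,[560.8,-29.2,z]))
print('knob',proj(q,[557.2,51,113]),'tip',proj(q,[558.8,-8,82]))
g=q['frame'].astype(int)
R=(g[...,0]>g[...,1]+50)&(g[...,0]>g[...,2]+50);R[:, :312]=0;R[:,330:]=0
ys,xs=np.nonzero(R[210:225]);print('ring',xs.mean(),ys.mean()+210,len(xs))
print(g[205:262,314:328].mean(2).astype(int)[::4])
for z in(236,246,250):
  print(z,g[z,312:330].tolist())
```

```text
104.5 (np.float64(320.2953021618341), np.float64(251.5233055321056)) (np.float64(320.58347522267), np.float64(249.52028923069696)) (np.float64(322.54803624997595), np.float64(251.5471052687311))
172.5 (np.float64(319.8068012981674), np.float64(215.02269213661722)) (np.float64(320.1100019783292), np.float64(213.3607127028955)) (np.float64(322.13518082338413), np.float64(215.03668643100264))
knob (np.float64(322.7747519877093), np.float64(231.30476106166554)) tip (np.float64(322.18151254267985), np.float64(258.3112050534223))
ring nan nan 0
[[ 67  78  83  85  88  89  92  93  87  84  75  68  75  89]
 [114 125 113 101  99 101 103 104 105 111 122 115  94  90]
 [184 161 124  98  92  95  96  96  94  90  81  77  78  81]
 [202 171 121  83  77  80  80  80  77  76  79  80  81  81]
 [183 163 126  99  92  94  96  98 106 134 173 201 208 206]
 [177 161 129 101  93  95  96  98 101 118 143 160 161 152]
 [110 109  99  91  91  95  97  96  93  85  74  61  48  47]
 [100  97  92  90  92  94  96  96  91  77  54  32  21  36]
 [182 164 132 102  93  95  97  97  91  77  55  35  37  66]
 [190 169 132 103  94  9
[... 553 characters left out ...]
, 25, 24], [48, 47, 43], [102, 97, 87], [161, 153, 137]]
246 [[168, 176, 151], [161, 165, 144], [154, 154, 137], [136, 137, 122], [112, 113, 104], [95, 97, 92], [91, 95, 90], [94, 97, 92], [96, 100, 95], [96, 99, 94], [94, 97, 92], [88, 90, 81], [81, 78, 66], [73, 68, 52], [74, 71, 58], [103, 103, 90], [140, 141, 123], [160, 162, 141]]
250 [[83, 170, 116], [82, 167, 114], [81, 162, 112], [80, 148, 105], [82, 123, 95], [86, 101, 89], [89, 95, 89], [92, 96, 91], [94, 98, 93], [97, 99, 92], [118, 115, 85], [169, 154, 65], [215, 191, 7], [216, 188, 0], [163, 140, 0], [116, 100, 38], [103, 103, 55], [90, 113, 69]]<stdin>:7: RuntimeWarning: Mean of empty slice.
  ret = ret.dtype.type(ret / rcount)
```

The rod hangs upright at column 320 and the bore mouth is at about column 322.5. So I shift about +3 mm in x and lower it into the mouth.

Emit:
{"op": "servo_tool", "data": {
  "fingers": [0.015, 0.015, 0.015, 0.015, 0.015, 0.015, 0.015, 0.015, 0.015],
  "linear": [
    [0, 0.003, 0],
    [0, 0.003, 0.01],
    [0, 0.003, 0.02],
    [0, 0.003, 0.026],
    [0, 0.003, 0.03],
    [0, 0.003, 0.034],
    [0, 0.003, 0.038],
    [0, 0.003, 0.041],
    [0, 0.003, 0.041]
  ],
  "rotation": [
    [0, 0, 0],
    [0, 0, 0],
    [0, 0, 0],
    [0, 0, 0],
    [0, 0, 0],
    [0, 0, 0],
    [0, 0, 0],
    [0, 0, 0],
    [0, 0, 0]
  ]
}}

```text
time: 5.6
tool_pos: [560.5, -28.3, 161.1]
tcp_rot: [180.0, 0.0, 90.0]
ft_force: [2.0, -2.0, -2.6]
finger_gap: 20.4
grip_force: 59.3
```

Run:
```python
from h import *
s=r.sense();print(s['tool_pos'],s['tcp_rot'],s['ft_force'],s['wrist_torque'],s['finger_gap'])
q=snap('side','side3.png');im=cv2.imread('pics/side3.png')[190:320,270:380]
cv2.imwrite('pics/c4.png',cv2.resize(im,(508,600),interpolation=cv2.INTER_CUBIC))
```

```text
[560.48550716 -28.29309272 161.0964333 ] [1.79975889e+02 2.81253091e-02 8.99979703e+01] [ 2.03577647 -2.02949241 -2.56788185] [-0.5485701  -0.37515486  0.03259059] 20.42322482767786
```

View pics/c4.png

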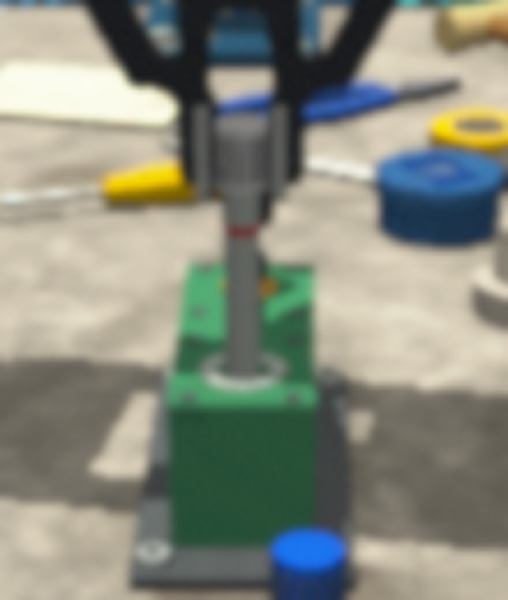

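The rod is in the bore mouth (ring at crop (242,232), mouth at (243,372)) with only light side forces. Pushing on slowly toward the seal.

Emit:
{"op": "servo_tool", "data": {
  "fingers": [0.015, 0.015, 0.015, 0.015, 0.015, 0.015, 0.015],
  "linear": [
    [0, 0, 0.0015],
    [0, 0, 0.003],
    [0, 0, 0.0045],
    [0, 0, 0.006],
    [0, 0, 0.0075],
    [0, 0, 0.009],
    [0, 0, 0.01]
  ],
  "rotation": [
    [0, 0, 0],
    [0, 0, 0],
    [0, 0, 0],
    [0, 0, 0],
    [0, 0, 0],
    [0, 0, 0],
    [0, 0, 0]
  ]
}}

```text
time: 6.35
tool_pos: [560.6, -28.1, 151.6]
tcp_rot: [180.0, 0.0, 90.0]
ft_force: [1.1, -3.4, 3.6]
finger_gap: 20.4
grip_force: 59.9
```

Emit:
{"op": "servo_tool", "data": {
  "fingers": [0.015, 0.015, 0.015, 0.015],
  "linear": [
    [0, 0, 0.001],
    [0, 0, 0.002],
    [0, 0, 0.003],
    [0, 0, 0.003]
  ],
  "rotation": [
    [0, 0, 0],
    [0, 0, 0],
    [0, 0, 0],
    [0, 0, 0]
  ]
}}

```text
time: 6.75
tool_pos: [560.6, -28.1, 148.6]
tcp_rot: [180.0, 0.0, 90.0]
ft_force: [1.7, -3.1, 3.3]
finger_gap: 20.0
grip_force: 59.9
```

Emit:
{"op": "servo_tool", "data": {
  "fingers": [0.015, 0.015, 0.015, 0.015],
  "linear": [
    [0, 0, 0.001],
    [0, 0, 0.002],
    [0, 0, 0.002],
    [0, 0, 0.002]
  ],
  "rotation": [
    [0, 0, 0],
    [0, 0, 0],
    [0, 0, 0],
    [0, 0, 0]
  ]
}}

```text
time: 7.15
tool_pos: [560.5, -28.1, 146.3]
tcp_rot: [180.0, 0.0, 90.0]
ft_force: [2.8, -3.2, 3.1]
finger_gap: 20.3
grip_force: 59.9
```

Lowering the grip force, so that slip at the pads limits how hard the rod can press on the bottom.

Emit:
{"op": "servo_tool", "data": {
  "fingers": [0.015, 0.015, 0.015, 0.015],
  "linear": [
    [0, 0, 0],
    [0, 0, 0.0005],
    [0, 0, 0.001],
    [0, 0, 0.0015]
  ],
  "rotation": [
    [0, 0, 0],
    [0, 0, 0],
    [0, 0, 0],
    [0, 0, 0]
  ],
  "force": 25
}}

```text
time: 7.55
tool_pos: [560.6, -28.1, 145.4]
tcp_rot: [180.0, 0.0, 90.0]
ft_force: [0.9, -4.2, 7.6]
finger_gap: 20.2
grip_force: 60.2
```

Emit:
{"op": "servo_tool", "data": {
  "fingers": [0.015, 0.015, 0.015],
  "linear": [
    [0, 0, 0.0003],
    [0, 0, 0.0005],
    [0, 0, 0.0005]
  ],
  "rotation": [
    [0, 0, 0],
    [0, 0, 0],
    [0, 0, 0]
  ],
  "force": 25
}}

```text
time: 7.85
tool_pos: [560.6, -28.1, 144.9]
tcp_rot: [180.0, 0.0, 90.0]
ft_force: [0.6, -2.9, 6.9]
finger_gap: 20.2
grip_force: 60.4
```

Emit:
{"op": "servo_tool", "data": {
  "fingers": [0.015, 0.015, 0.015, 0.015],
  "linear": [
    [0, 0, 0.0004],
    [0, 0, 0.0008],
    [0, 0, 0.0012],
    [0, 0, 0.0012]
  ],
  "rotation": [
    [0, 0, 0],
    [0, 0, 0],
    [0, 0, 0],
    [0, 0, 0]
  ]
}}

```text
time: 8.25
tool_pos: [560.6, -28.1, 143.7]
tcp_rot: [180.0, 0.0, 90.0]
ft_force: [0.7, -3.9, 6.3]
finger_gap: 20.4
grip_force: 60.3
```

Emit:
{"op": "servo_tool", "data": {
  "fingers": [0.015, 0.015, 0.015, 0.015],
  "linear": [
    [0, 0, 0.0005],
    [0, 0, 0.001],
    [0, 0, 0.0015],
    [0, 0, 0.0015]
  ],
  "rotation": [
    [0, 0, 0],
    [0, 0, 0],
    [0, 0, 0],
    [0, 0, 0]
  ]
}}

```text
time: 8.65
tool_pos: [560.9, -28.2, 143.3]
tcp_rot: [179.9, 0.0, 90.0]
ft_force: [-2.1, -2.6, 13.8]
finger_gap: 20.6
grip_force: 61.3
```

Emit:
{"op": "servo_tool", "data": {
  "fingers": [0.015, 0.015, 0.015, 0.015],
  "linear": [
    [0, 0, 0.0003],
    [0, 0, 0.0006],
    [0, 0, 0.0008],
    [0, 0, 0.0008]
  ],
  "rotation": [
    [0, 0, 0],
    [0, 0, 0],
    [0, 0, 0],
    [0, 0, 0]
  ]
}}

```text
time: 9.05
tool_pos: [561.2, -28.2, 143.3]
tcp_rot: [179.9, 0.0, 90.0]
ft_force: [-3.2, -3.2, 17.2]
finger_gap: 20.2
grip_force: 61.8
```

Emit:
{"op": "servo_tool", "data": {
  "fingers": [0.015, 0.015, 0.015, 0.015],
  "linear": [
    [0, -0.0005, 0.0004],
    [0, -0.001, 0.0008],
    [0, -0.001, 0.0012],
    [0, -0.001, 0.0012]
  ],
  "rotation": [
    [0, 0, 0],
    [0, 0, 0],
    [0, 0, 0],
    [0, 0, 0]
  ]
}}

```text
time: 9.45
tool_pos: [561.0, -28.3, 143.2]
tcp_rot: [179.8, 0.0, 90.0]
ft_force: [-2.8, -2.2, 23.2]
finger_gap: 20.2
grip_force: 62.4
```

Run:
```python
from h import *
s=r.sense();print(s['tool_pos'],s['ft_force'],s['wrist_torque'])
q=snap('side','side4.png');g=q['frame'].astype(int)
d=g[...,0]-g[...,1]
sub=d[225:262,316:330];ys,xs=np.nonzero(sub>12);
for y in range(230,262): print(y,d[y,318:327].tolist()) if d[y,318:327].max()>10 else 0
for z in(108,112.3,116,92): print(z,proj(q,[560.5,-35.5,z]))
```

```text
[561.02358242 -28.26683232 143.22116297] [-2.82469719 -2.22192665 23.22399642] [-0.70718827  0.86914762 -0.03155612]
248 [-30, 6, 25, 24, 21, 22, 25, 25, 19]
249 [-40, 5, 34, 41, 40, 40, 40, 36, 26]
250 [-31, 1, 22, 30, 31, 31, 28, 22, 19]
251 [-19, 1, 8, 11, 12, 10, 8, 8, 15]
252 [-22, -2, 1, 0, -1, -1, -1, 4, 15]
253 [-41, -15, -4, -3, -3, -3, -3, 1, 11]
108 (np.float64(322.172361822593), np.float64(251.11040848435977))
112.3 (np.float64(322.14602595453005), np.float64(248.8505371215896))
116 (np.float64(322.1232785173323), np.float64(246.8984957354586))
92 (np.float64(322.26942082222536), np.float64(259.4380200235835))
```

The rod is home: force rises while the height stays at 143.2, and the ring in the picture is at z ≈ 112, so the bore is about 26 mm deep. Now I ease off and release.

Emit:
{"op": "servo_tool", "data": {
  "fingers": [0.015, 0.015, 0.03, 0.05, 0.07, 0.0854, 0.0854, 0.0854],
  "linear": [
    [0, 0, -0.0015],
    [0, 0, -0.0025],
    [0, 0, -0.0025],
    [0, 0, -0.0025],
    [0, 0, -0.0025],
    [0, 0, -0.0025],
    [0, 0, -0.0025],
    [0, 0, -0.0025]
  ],
  "rotation": [
    [0, 0, 0],
    [0, 0, 0],
    [0, 0, 0],
    [0, 0, 0],
    [0, 0, 0],
    [0, 0, 0],
    [0, 0, 0],
    [0, 0, 0]
  ]
}}

```text
time: 10.3
tool_pos: [559.1, -27.9, 141.9]
tcp_rot: [-180.0, -0.0, 90.0]
ft_force: [1.3, -1.1, -0.1]
finger_gap: 85.2
grip_force: 0.0
```

Emit:
{"op": "servo_tool", "data": {
  "fingers": [0.0854, 0.0854, 0.0854, 0.0854, 0.0854, 0.0854],
  "linear": [
    [0, 0, -0.03],
    [0, 0, -0.05],
    [0.04, 0, -0.05],
    [0.079, 0, -0.05],
    [0.079, 0, -0.05],
    [0.079, 0, -0.05]
  ],
  "rotation": [
    [0, 0, 0],
    [0, 0, 0],
    [0, 0, 0],
    [0, 0, 0],
    [0, 0, 0],
    [0, 0, 0]
  ]
}}

```text
time: 10.9
tool_pos: [559.2, 51.7, 192.0]
tcp_rot: [-180.0, 0.0, 90.1]
ft_force: [-0.5, 0.0, 0.7]
finger_gap: 85.1
grip_force: 0.0
```

Run:
```python
from h import *
s=r.sense();print(s['tool_pos'],s['tcp_rot'],s['ft_force'])
q=snap('side','side5.png');im=cv2.imread('pics/side5.png')[190:320,270:380]
cv2.imwrite('pics/c5.png',cv2.resize(im,(508,600),interpolation=cv2.INTER_CUBIC))
delta([558.6,51.3,113])
```

```text
[559.18555783  51.68029802 192.04179002] [-1.79992251e+02  1.59591720e-02  9.01238200e+01] [-0.54727427  0.04969586  0.65362391]
tool lin mm [ 0.49 -0.61 78.96] rot [-0.01  0.03  0.05]
```

View pics/c5.png

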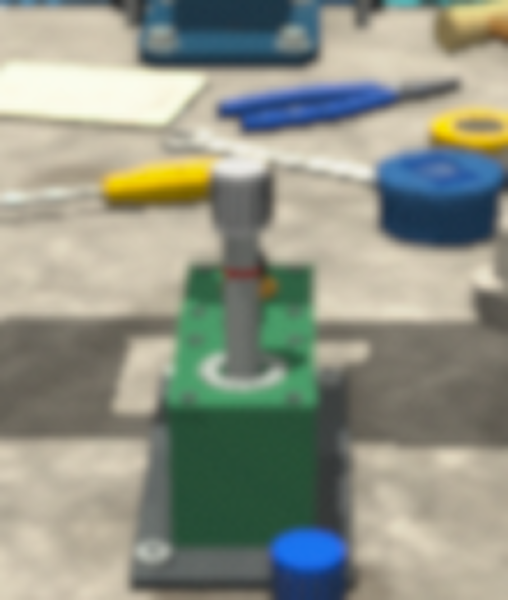

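The rod stands upright with its ring at crop (241,272), z ≈ 112. Gripping the knob next.

Emit:
{"op": "servo_tool", "data": {
  "fingers": [0.0854, 0.0854, 0.0854, 0.05, 0.03, 0.015, 0.015, 0.015, 0.015, 0.015],
  "linear": [
    [0, -0.0005, 0.03],
    [0, -0.0005, 0.06],
    [0, -0.0005, 0.079],
    [0, -0.0005, 0.079],
    [0, -0.0005, 0.079],
    [0, -0.0005, 0.079],
    [0, -0.0005, 0.079],
    [0, -0.0005, 0.079],
    [0, -0.0005, 0.079],
    [0, -0.0005, 0.079]
  ],
  "rotation": [
    [0, 0, 0],
    [0, 0, 0],
    [0, 0, 0],
    [0, 0, 0],
    [0, 0, 0],
    [0, 0, 0],
    [0, 0, 0],
    [0, 0, 0],
    [0, 0, 0],
    [0, 0, 0]
  ],
  "force": 50
}}

```text
time: 11.95
tool_pos: [558.6, 50.8, 114.1]
tcp_rot: [-180.0, 0.0, 90.0]
ft_force: [-5.7, -0.9, 4.2]
finger_gap: 20.5
grip_force: 48.8
```

Emit:
{"op": "servo_tool", "data": {
  "fingers": [0.015, 0.015, 0.015, 0.015, 0.015],
  "linear": [
    [0, 0, 0.001],
    [0, 0, 0.002],
    [0, 0, 0.003],
    [0, 0, 0.003],
    [0, 0, 0.003]
  ],
  "rotation": [
    [0, 0, 0],
    [0, 0, 0],
    [0, 0, 0],
    [0, 0, 0],
    [0, 0, 0]
  ]
}}

```text
time: 12.45
tool_pos: [558.8, 50.8, 113.6]
tcp_rot: [180.0, 0.0, 90.0]
ft_force: [-17.7, -1.4, 23.7]
finger_gap: 20.5
grip_force: 51.1
```

The pointer is on its lower stop (q = 0) at TCP z 113.6. Target is about 145.6.

Emit:
{"op": "servo_tool", "data": {
  "fingers": [0.015, 0.015, 0.015, 0.015, 0.015, 0.015, 0.015, 0.015, 0.015],
  "linear": [
    [0, -0.0015, -0.004],
    [0, -0.0015, -0.009],
    [0, -0.0015, -0.014],
    [0, -0.0015, -0.019],
    [0, -0.0015, -0.024],
    [0, -0.0015, -0.029],
    [0, -0.0015, -0.033],
    [0, -0.0015, -0.035],
    [0, -0.0015, -0.035]
  ],
  "rotation": [
    [0, 0, 0],
    [0, 0, 0],
    [0, 0, 0],
    [0, 0, 0],
    [0, 0, 0],
    [0, 0, 0],
    [0, 0, 0],
    [0, 0, 0],
    [0, 0, 0]
  ]
}}

```text
time: 13.35
tool_pos: [558.4, 50.8, 145.9]
tcp_rot: [179.8, 0.0, 90.0]
ft_force: [4.2, -2.4, -0.8]
finger_gap: 20.6
grip_force: 49.7
```

Run:
```python
from h import *
s=r.sense();print(s['tool_pos'],s['tcp_rot'],s['ft_force'],s['finger_gap'])
q=snap('side','side6.png');im=cv2.imread('pics/side6.png')[190:320,270:380]
t=snap('top','top6.png');im2=cv2.imread('pics/top6.png')[190:270,290:370]
o=np.zeros((600,800,3),np.uint8);o[:,:508]=cv2.resize(im,(508,600),interpolation=cv2.INTER_CUBIC);o[:290,510:]=cv2.resize(im2,(290,290))
cv2.imwrite('pics/c6.png',o)
print('ring',proj(q,[560.5,-35.5,112]),'blade tip edges',[proj(q,[x,-8,z]) for x in(555,565) for z in(109.5,114.5)])
```

```text
[558.35485014  50.80001669 145.93717591] [1.79846374e+02 1.44050131e-02 8.99996297e+01] [ 4.18458736 -2.42940351 -0.76422706] 20.615873013565594
ring (np.float64(322.1478668332137), np.float64(249.0085059737934)) blade tip edges [(np.float64(319.9268864401787), np.float64(244.41306391020024)), (np.float64(319.8919811322968), np.float64(241.85217793194695)), (np.float64(325.4343367474612), np.float64(244.46636159748067)), (np.float64(325.4122888287811), np.float64(241.90382922508795))]
```

View pics/c6.png

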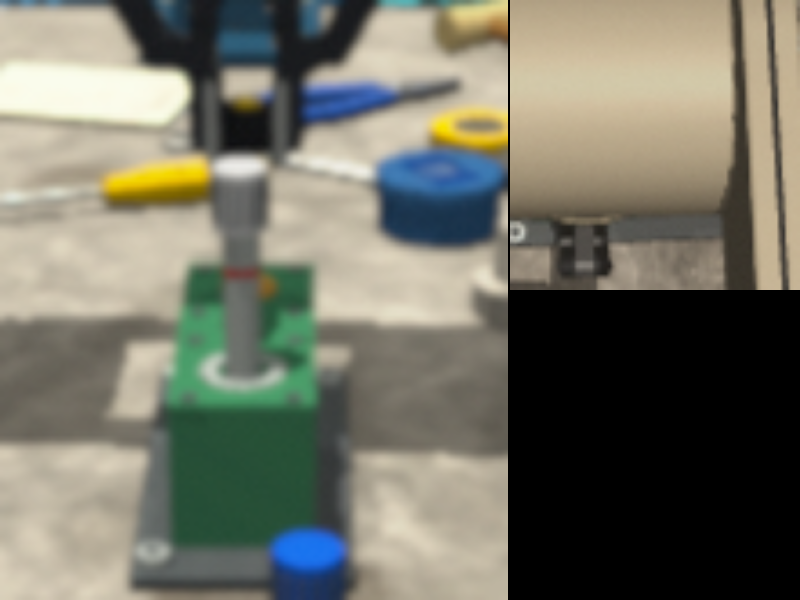

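The knob is raised, with its yellow top dot at crop (247,104) and the rod unchanged. The blade itself is hidden behind the rod, so I'll check the height by the knob after release.

Emit:
{"op": "servo_tool", "data": {
  "fingers": [0.025, 0.04, 0.06, 0.0854, 0.0854, 0.0854, 0.0854, 0.0854, 0.0854, 0.0854],
  "linear": [
    [0, 0, 0],
    [0, 0, 0],
    [0, 0, 0],
    [0, 0, 0],
    [0, 0, 0],
    [0, 0, 0],
    [0, 0, -0.03],
    [0, 0, -0.07],
    [0, 0, -0.11],
    [0, 0, -0.11]
  ],
  "rotation": [
    [0, 0, 0],
    [0, 0, 0],
    [0, 0, 0],
    [0, 0, 0],
    [0, 0, 0],
    [0, 0, 0],
    [0, 0, 0],
    [0, 0, 0],
    [0, 0, 0],
    [0, 0, 0]
  ]
}}

```text
time: 14.45
tool_pos: [560.4, 51.0, 262.6]
tcp_rot: [179.4, -0.0, 90.0]
ft_force: [0.7, -0.1, -0.5]
finger_gap: 85.2
grip_force: 0.0
```

Run:
```python
from h import *
s=r.sense();print(s['tool_pos'],s['ft_force'],s['finger_gap'])
q=snap('side','side7.png');im=cv2.imread('pics/side7.png')[195:275,295:350]
cv2.imwrite('pics/c7.png',cv2.resize(im,(412,600),interpolation=cv2.INTER_CUBIC))
a=cv2.imread('pics/side0.png').astype(int);b=cv2.imread('pics/side7.png').astype(int)
for n,im in(('before',a),('after',b)):
    Y=(im[...,2]>im[...,0]+60)&(im[...,1]>im[...,0]+40)
    col=im[200:262,321:325].max(2).mean(1).astype(int);print(n,list(zip(range(200,262),col.tolist())))
for z in(122,124,150,152,154,156): print('knob top front',z,proj(q,[559,41,z]),'knob bottom',proj(q,[559,41,z-22]))
```

```text
[560.44158807  51.02362492 262.58637982] [ 0.6933407  -0.10372638 -0.54267982] 85.19962113908142
before [(200, 111), (201, 94), (202, 75), (203, 69), (204, 97), (205, 153), (206, 186), (207, 196), (208, 196), (209, 187), (210, 178), (211, 178), (212, 161), (213, 132), (214, 120), (215, 129), (216, 134), (217, 127), (218, 126), (219, 163), (220, 203), (221, 227), (222, 232), (223, 229), (224, 226), (225, 228), (226, 231), (227, 218), (228, 164), (229, 91), (230, 36), (231, 21), (232, 19), (233, 19), (234, 19), (235, 19), (236, 19), (237, 25), (238, 48), (239, 78), (240, 98), (241, 106), (242, 107), (243, 103), (244, 94), (245, 78), (246, 87), (247, 148), (248, 212), (249, 237), (250, 244), (251, 246), (252, 247), (253, 247), (254, 246), (255, 246), (256, 244), (257, 238), (258, 224), (259, 183), (260, 130), (261, 105)]
after [(200, 114), (201, 97), (202, 77), (203, 71), (204, 100), (205, 158), (206, 190), (207, 200), (208, 201), (209, 193), (210, 178), (211, 160), (212, 132), (213, 89), (214, 46), (215, 22), (216, 18), (217, 19), (218, 18), (219, 19), (220, 18), (221, 23), (222, 57), 
[... 709 characters left out ...]
m (np.float64(323.50317596030953), np.float64(238.48553561384546))
knob top front 150 (np.float64(323.25841375708535), np.float64(214.7203683337119)) knob bottom (np.float64(323.37185744479), np.float64(225.73973933333417))
knob top front 152 (np.float64(323.2479921338753), np.float64(213.70766629432813)) knob bottom (np.float64(323.36163382816056), np.float64(224.74699024352162))
knob top front 154 (np.float64(323.2375521724386), np.float64(212.69311543140026)) knob bottom (np.float64(323.35139248756684), np.float64(223.75245585520935))
knob top front 156 (np.float64(323.2270938153671), np.float64(211.6767098063919)) knob bottom (np.float64(323.3411333684434), np.float64(222.7561305266938))
```

View pics/c7.png

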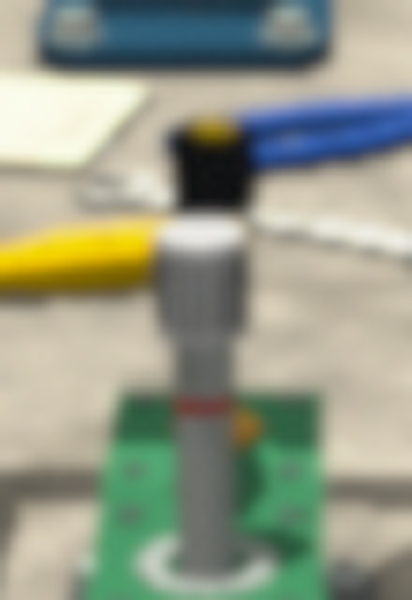

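Blade tip z ≈ 111.5 and ring z ≈ 112, so they are level to about 1 mm. The rod is upright and the gripper is clear.

```bash
python3 -c "
from bench import r
print(r.hand_in())"
```

```text
the job is handed in; nothing more can be done
None
```

The job is handed in: the gauge rod stands home on the bottom of the bore (about 26 mm deep), never pushed with more than about 23 N at the wrist, and the pointer's blade is level with the red ring to about 1 mm. I checked that from the knob's height, since the rod hides the blade; the hand-in returned no verdict.

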